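Pin the swing lens back on its bracket

TASK

The bench lens has come off its bracket. Push the eye of the lens arm fully home into the bracket's fork, gently and by feel, thread the hinge pin from the wooden block down through fork and eye until its knob sits on the fork, without forcing anything, then swing the arm on its pin so that the lens stands over the ammonite, as nearly centred on it as the arm allows; leave the fossil and the pebble where they lie and let go of everything.

Things in the scene. Friction and masses are not known exactly. Their poses are not given: they have to be found in the camera images.
- bracket: Dark steel bracket, fixed: foot plate 124 x 66 x 8 mm (x -40 to 84 mm) with a lengthwise slot on which a fork head is bolted fast. Origin on the worktop, z up; the fork opens towards -x. The head can be set along the slot and nobody measured it: the vertical pivot axis of the fork stands on the foot's centre line (y = 0), anywhere from x = -16 to +16 mm, and has to be felt
- fork_about (a point): Middle of the range of the fork's pivot axis, 68 mm up, level with the fork's top. Fork: two round-nosed ears, radius 20 mm about the pivot axis, z 30 to 41 and 57 to 68 mm, slot of 16 mm between; each has a 10 mm through hole on the axis, free below; column behind them, 26 to 42 mm from the axis, 44 mm wide, 68 mm tall
- saddle_about (a point): Root of the slot, 24 mm behind the middle of that range, 49 mm up (true place: up to 16 mm nearer or farther along x): a V of two faces at 45 degrees. The arm's eye, pushed into it along +x, is centred sideways and stops with its hole within about 1 mm of the pivot axis; so the seated eye shows where the pivot is
- lens_arm: Loose lens arm, about 0.4 kg: black lens ring (radius 58 mm outside, 50 inside, z 43 to 55 mm) on four legs with slippery feet (friction about 0.2), aluminium arm along its own +x. Origin at worktop level under the lens centre, z up. It starts lying free just outside the fork, eye towards its mouth
- bar (a point): Point on the arm's flat bar, on its centre line, 100 mm from the lens centre towards the eye, 49 mm up; axes as lens_arm's. Bar 16 mm wide, z 43 to 55 mm, free to grip 18 mm either way; the wider yoke ends 24 mm nearer the lens
- eye (a point): Centre of the eye at the end of the arm, 150 mm from the lens centre, 49 mm up; axes as lens_arm's. Eye: radius 16 mm, 12 mm thick, vertical hole of 10 mm
- pin: Loose steel hinge pin, 50 g, upright in the middle hole of the block. Origin at its tip, z towards the knob. Shank 9 mm thick, 46 mm long, the last 4 mm tapered to 7 mm; ribbed black knob 18 mm in diameter, from 46 to 68 mm above the tip. When home the knob's underside rests on the upper ear and the tip is 22 mm above the worktop
- tool_block: Drilled beech block, fixed, 80 x 46 x 52 mm, origin at the centre of its underside; the middle hole, 49 mm deep, holds the pin, knob resting on the block's top
- fossil: Loose brown coiled ammonite, 64 mm across, 20 mm high, 0.18 kg, origin at the centre of its underside. It lies 148 mm from the middle of the pivot's range, about 34 degrees to one side of the foot's centre line; the lens passes over it with its legs clear on either side
- pebble: Loose smooth pale pebble, 44 x 60 x 32 mm, origin at the centre of its underside; lies at the mirrored place on the other side. Which lies on which side varies
Things that resemble listed ones, but are neither listed nor needed, are in the scene too. Leave any yellow look-alike of the pin alone.

How it is judged (in metres and radians):
On the way, in this order (a step that is already met when the one before it is completed fails the run):
1. the arm's eye is pushed into the fork, between its ears (x of eye in the frame of bracket between -0.019 and 0.019 m and y of eye in the frame of bracket between -0.004 and 0.004 m and height (world z) of lens_arm between -0.003 and 0.003 m), for 0.2 s.
2. the pin is threaded through upper ear, eye and lower ear until its knob sits on the fork (all of step 1 and height (world z) of pin between 0.02 and 0.0245 m and horizontal distance between pin and eye below 0.003 m and angle between pin's own z axis and vertical below 0.06 rad), for 0.2 s.
At the end, for the whole second after the job is handed in: The pin stands upright through fork and eye, knob down on the fork (tip 20 to 24.5 mm above the worktop, within 3 mm of the eye's axis); the arm stands level on its legs; the lens centre is within 24 mm of the ammonite's, seen from above; all at rest and released (all of step 2 and horizontal distance between lens_arm and fossil below 0.024 m and linear speed of lens_arm below 0.01 m/s and contact force between the fingers and anything else below 0.5 N); the robot touches nothing.
It fails at once if the pin is forced against the bracket (over 30 N) (contact force between pin and bracket above 30 N).
It fails at once if the pin is forced against the lens arm (over 30 N) (contact force between pin and lens_arm above 30 N).
It fails at once if the lens arm is forced against the bracket (over 15 N) (contact force between lens_arm and bracket above 15 N).
It fails at once if the lens arm is tipped up (angle between lens_arm's own z axis and vertical above 0.2 rad).
It fails at once if the ammonite or the pebble is shifted by over 8 mm (distance of any of fossil, pebble from where it was at the start of the episode above 0.008 m).
It also fails if it takes over 72 s, if anything falls off the work surface, if the arm or the gripper's body presses on something with over 40 N, if the wrist force passes 120 N, or if a joint passes its speed limit or range.

ROBOT

A 6-joint arm with a two-finger parallel gripper is mounted at the origin on a cart in front of the work surface, level with it; the furniture and walls round the work are solid. World frame = base frame: x ahead of the robot, y to its left, z up, the work surface at z = 0. Lengths are in mm, angles in degrees, forces in N, time in s.
With the tool pointing down it reaches from about 350 to 850 mm from the base axis. Payload 8.1 kg.
Tool frame: the origin (TCP) lies at the very end of the fingers, on their centre line; the grasp point (between the pads) lies 19 mm behind it; z points along the fingers, y is the line along which they close (so a half turn about z gives the same grasp; the last joint's range is limited). The gripper opens to 85 mm and grips with 20 to 120 N. Pads are 22 mm wide; open, the fingers measure 114 mm over their backs; the gripper's body (76 mm by 85 mm) begins 54 mm behind the grasp point. The pads swing forward as they close: fully open they stand 13 mm farther back than shut.
Start: joints at [62.429, 7.471, 85.268, -0, 87.261, -4.893], TCP at [231.307, 553.626, 231.292] pointing down, gripper open.
Joint ranges: [-169.43, 169.43], [-51.17, 129.36], [1.28, 143.12], [-76.62, 256.62], [0, 156.53], [-152.29, 152.29]. Speed limits (degrees/s): [136.94, 136.94, 159.86, 180, 180, 180].

INTERFACE

Orientations are given as [roll, pitch, yaw] about the fixed x, y, z axes, in that order (R = Rz(yaw) Ry(pitch) Rx(roll)).
In Python, from bench import * gives the robot as it stands.
- The arm moves only by the tool play_rows, never from a script. Its argument "increments" is a list of rows, each a list of 3 entries, a list of its own where there are three numbers: the gripper's target within -1 to 1 (fully open at 1, half-way at 0, shut at -1), then the shift along the tool's x, y, z in mm, then the turn about the tool's z in rad. A call has 1 to 12 rows; each row shifts and turns the commanded pose from where the row before left it, along the tool's axes as they then stand; what a row does not reach is not made up. A row lasts 1/12 s, in which the tool goes at most 41.7 mm and 7.16 degrees, less where a joint would pass 70% of its speed; a pose out of reach is approached as far as the arm can. A call is refused whole if a number of a shift passes 41.7 or a number of a turn 0.125, either way. A call with a gripper value outside its range is refused whole. The fingers move at their own pace and stop on an object; "force" is the grip in N (left out, the last holds). Time passes only in rows, so rows that do not move let the fingers close. It gives the time, the measured TCP pose, the force, the opening and the grip force at its end, in the units of the state.
- sense(): the state, without advancing time (a new reading comes with each control period).
- snapshot(name): name is "scene" or "top"; returns a dict with "color" (400x640x3 uint8, red, green, blue), "intrinsics" (3x3 intrinsics, pixels), "world_from_camera" (4x4, takes a point from camera to world coordinates). Camera axes: x right, y down, z forward; pixel columns grow to the right and rows downward; lengths in mm; the calibration is good to about 2 mm. A picture is of the moment at which its call begins. There is no depth.
- hand_in(): hands the job in; it is judged then, once.
Trained networks look in a picture, given as the dict that the camera call returned (one of the last four; its "shot" number tells which), for a name from the list of things; names that differ only in an ending like _2 or _b are one class to them, and where a whole thing is asked for, a point or a joint stands for the part that bears it (a point fixed in the world has none). Each returns a list of dicts, best first, with "p" (0 to 1); they miss things now and then, are a little off and sometimes report something else, mostly with a low value. They report only what shows in the picture. A call takes as long as a camera call. They do not tell look-alikes from the thing itself.
- find_in(query, picture): "xyz" ([x, y, z] in mm, in the coordinates of the camera as it stood for that picture, good to about 4 mm: the middle of the surface that is visible of it).
- regions_of(query, picture): "mask" (400x640 bool, what is visible of it).
- pinpoint(query, picture): "xyz" ([x, y, z] in mm, in the coordinates of the camera as it stood for that picture, good to about 4 mm: a listed point, or the origin of a listed thing).
The state is a dict: "time": time; "joint_pos": joint angles; "qd": joint speeds; "joint_efforts": joint torques, N m; "tool_pos": TCP position; "tcp_rot": TCP orientation; "ft_force": force on the tool from outside, world axes, zero at the start; "wrist_torque": the same for the moment, N m; "finger_gap": finger opening in mm; "grip_force": force on a finger pad.
Only numpy, scipy, OpenCV 4.12 (cv2) and the standard library are available. Lean on these libraries where they do the work, as an engineer would, in place of code of your own. Each camera call takes 0.05 s, during which the arm holds its last target. There are 200 camera calls.

## Working session

There is one attempt and no reset: what is moved stays moved. The work goes in short steps, Python scripts to look and compute and a tool call to move; the robot and the scene stay as the last step left them, time stands still between calls to the robot, and variables do not carry over. Pictures are saved under pics/ and viewed, at most 10 in all, crops included, and the job is handed in when it is done.

Besides the shell and the picture viewer there is one more tool, called by a JSON object that holds its "op" and its "data", one argument or row to a line. play_rows: Moves the arm, as the interface text tells. Its arguments: {"type":"object","properties":{"increments":{"type":"array","items":{"type":"array"}},"force":{"type":"number"}},"required":["increments"]}

```bash
mkdir -p pics; ls; cat > h.py <<'E'
from bench import *
import numpy as np, cv2
def W(p,xyz):
    T=np.array(p["world_from_camera"]); return (T@np.r_[xyz,1])[:3]
def save(p,n): cv2.imwrite("pics/"+n, cv2.cvtColor(p["color"],cv2.COLOR_RGB2BGR))
E
python3 - <<'E'
from h import *
for c in ["scene","top"]:
    p=snapshot(c); save(p,c+"0.png"); print(c, np.round(np.array(p["world_from_camera"]),2).tolist(), p["intrinsics"])
    for q in ["bracket","fork_about","saddle_about","lens_arm","bar","eye","pin","tool_block","fossil","pebble"]:
        print(q,[(round(r["p"],2),np.round(W(p,r["xyz"])).tolist()) for r in pinpoint(q,p)[:3]])
s=sense(); print(s)
E
```

```text
pics
scene [[0.8, -0.34, 0.5, 109.45], [-0.6, -0.46, 0.65, -693.15], [0.01, -0.82, -0.57, 557.21], [0.0, 0.0, 0.0, 1.0]] [[418.23015791   0.         318.41456721]
 [  0.         418.23015791 201.46549544]
 [  0.           0.           1.        ]]
bracket [(0.82, [559.0, -194.0, 0.0])]
fork_about [(0.82, [563.0, -198.0, 66.0])]
saddle_about [(0.97, [567.0, -220.0, 52.0])]
lens_arm [(0.75, [519.0, 5.0, -0.0])]
bar [(0.8, [533.0, -99.0, 46.0])]
eye [(0.96, [537.0, -145.0, 48.0]), (0.24, [563.0, -216.0, 51.0])]
pin [(0.64, [540.0, -332.0, -0.0]), (0.5, [458.0, -259.0, -1.0])]
tool_block [(0.92, [453.0, -335.0, 1.0]), (0.66, [563.0, -214.0, 52.0])]
fossil [(0.63, [455.0, -83.0, -1.0]), (0.24, [623.0, -61.0, 0.0])]
pebble [(0.88, [623.0, -63.0, -0.0])]
top [[-0.02, -1.0, 0.09, 459.1], [-1.0, 0.01, -0.02, -124.23], [0.02, -0.09, -1.0, 911.53], [0.0, 0.0, 0.0, 1.0]] [[366.90570682   0.         318.1510435 ]
 [  0.         366.90570682 200.91572432]
 [  0.           0.           1.        ]]
bracket [(0.65, [563.0, -199.0, -1.0]), (0.42, [537.0, -141.0, 48.0])]
fork_about [(0.92, [564.0, -19
[... 369 characters left out ...]
61.0, -1.0])]
{'time': 1.1, 'joint_pos': array([ 6.24296832e+01,  7.47097550e+00,  8.52661349e+01,  1.52521241e-04,
        8.72635554e+01, -4.89302577e+00]), 'qd': array([ 0.03845015, -0.0457502 ,  0.01034612, -0.07202786,  0.02879064,
       -0.06396556]), 'joint_efforts': array([ 2.06604702e-03, -5.69345498e+01, -5.00853074e+01, -3.32721345e-05,
        1.79229668e-03, -2.70915876e-06]), 'tool_pos': array([231.30388455, 553.62658703, 231.31019041]), 'tcp_rot': array([-1.79999350e+02, -2.08579321e-04,  1.57322702e+02]), 'ft_force': array([ 0.4361608 , -0.03243885, -0.09430742]), 'wrist_torque': array([0.03487726, 0.00089737, 0.02633604]), 'grip_force': 0.0, 'finger_gap': 85.28227359050788}
```

View pics/scene0.png

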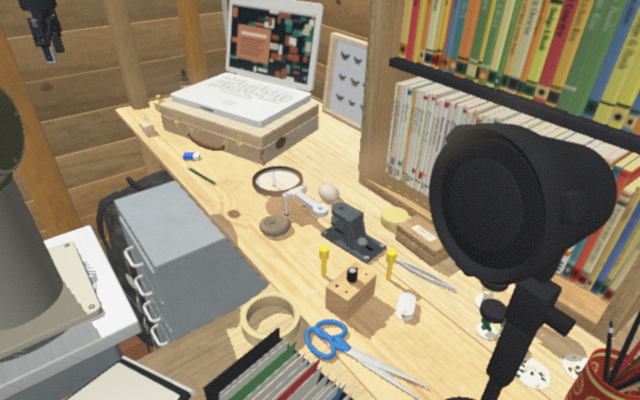

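View pics/top0.png

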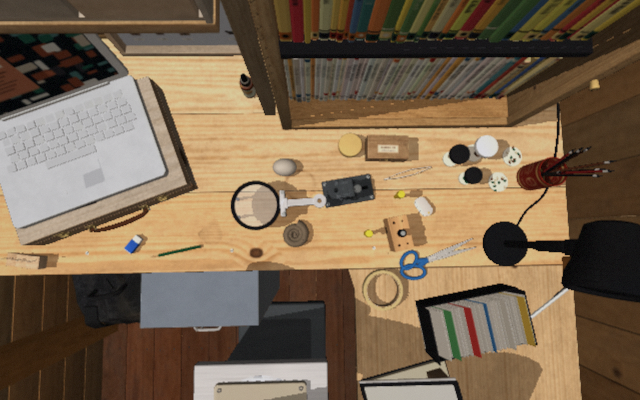

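The top view shows the lens ring at (256,205), the eye at (320,201), the bracket at (348,190), the fossil at (296,234) and the pebble at (285,167). The block with the black knob is at about (401,233), with yellow look-alikes at (369,232) and (402,194). Next I'll refine the bracket's axis, the arm's direction and the pin.

```bash
cat >> h.py <<'E'
def ray(p,uv,z):
    K=np.array(p["intrinsics"]);T=np.array(p["world_from_camera"])
    d=T[:3,:3]@np.linalg.solve(K,[uv[0],uv[1],1]); o=T[:3,3]; return (o+d*(z-o[2])/d[2])[:3]
def pix(p,X):
    K=np.array(p["intrinsics"]);T=np.linalg.inv(np.array(p["world_from_camera"])); c=T@np.r_[X,1]; q=K@c[:3]; return q[:2]/q[2]
def avg(q,n=3,near=None):
    out=[]
    for c in ["scene","top"]:
        for i in range(n):
            p=snapshot(c)
            for r in pinpoint(q,p)[:3]:
                w=W(p,r["xyz"])
                if near is None or np.linalg.norm(w[:2]-near[:2])<30: out.append(w);break
    return np.array(out)
E
python3 - <<'E'
from h import *
p=snapshot("top"); c=p["color"]
for n,(x0,y0,x1,y1) in dict(br=(300,165,430,260)).items():
    cv2.imwrite("pics/crop1.png",cv2.resize(cv2.cvtColor(c[y0:y1,x0:x1],cv2.COLOR_RGB2BGR),None,fx=6,fy=6,interpolation=cv2.INTER_CUBIC))
for q,z in [("bracket",8),("tool_block",52),("pin",74),("fossil",10),("pebble",16),("lens_arm",49)]:
    for r in regions_of(q,p)[:3]:
        m=r["mask"].astype(np.uint8); ys,xs=np.nonzero(m)
        rc=cv2.minAreaRect(np.c_[xs,ys].astype(np.float32)); b=cv2.boxPoints(rc)
        print(q,round(r["p"],2),m.sum(),"cen",np.round(ray(p,(xs.mean(),ys.mean()),z)[:2],1),"box",np.round([ray(p,u,z)[:2] for u in b],1).tolist())
for q,near in [("fork_about",(563,-198)),("saddle_about",(565,-221)),("bracket",(560,-197)),("lens_arm",(523,5)),("bar",(534,-97)),("eye",(537,-145)),("pin",(457,-335)),("tool_block",(454,-335)),("fossil",(457,-86)),("pebble",(623,-62))]:
    a=avg(q,3,np.array(near)); print(q,len(a),np.round(a.mean(0),1),np.round(a.std(0),1), np.round(np.median(a,0),1))
E
```

```text
bracket 0.97 1339 cen [ 564.1 -220.6] box [[587.2, -153.2], [607.6, -277.5], [540.1, -287.4], [520.2, -163.7]]
tool_block 0.65 764 cen [ 456.7 -330.9] box [[489.2, -295.2], [502.1, -350.8], [423.0, -367.7], [410.5, -312.5]]
pin 0.53 44 cen [ 458.4 -257.9] box [[465.9, -249.5], [465.6, -265.6], [452.0, -265.2], [452.2, -249.2]]
pin 0.52 42 cen [ 545.2 -331. ] box [[541.8, -319.9], [555.5, -334.3], [547.2, -342.1], [533.5, -327.7]]
pin 0.4 52 cen [ 457.6 -333.9] box [[459.0, -321.6], [470.2, -333.5], [457.5, -345.7], [446.3, -333.8]]
fossil 0.8 523 cen [458.  -89.8] box [[468.8, -48.7], [496.8, -106.7], [444.6, -132.0], [416.9, -74.1]]
pebble 0.74 315 cen [623.1 -64.1] box [[644.7, -37.7], [644.1, -91.9], [601.6, -91.5], [602.3, -37.4]]
lens_arm 0.62 2355 cen [528.3 -17.4] box [[560.8, 76.4], [636.0, -126.4], [527.1, -165.3], [454.0, 36.0]]
fork_about 4 [ 561.3 -198.7   67.4] [0.9 1.4 2.1] [ 561.6 -199.    68.1]
saddle_about 6 [ 563.9 -219.1   53.4] [1.4 2.3 1. ] [ 563.9 -219.2   53.4]
bracket 6 [ 561.4 -195.7    0.8] [2.7 2.2 1.8] [ 561.1 -195.8    1.2]
lens_arm 6 [525.2   4.8  -0.6] [2.  0.8 1.7] [ 5.252e+02  5.000e+00 -3.000e-01]
bar 6 [534.2 -93.6  47.4] [1.2 1.3 1.6] [534.2 -93.7  47.8]
eye 6 [ 537.6 -142.5   48.9] [1.9 1.2 1.4] [ 537.9 -142.8   48.8]
pin 3 [ 457.2 -334.2    8.1] [1.4 0.4 0.1] [ 456.3 -334.     8. ]
tool_block 5 [ 4.549e+02 -3.327e+02 -1.000e-01] [1.1 1.2 1. ] [ 4.552e+02 -3.328e+02  4.000e-01]
fossil 6 [457.6 -88.8  -0.7] [1.2 2.2 1.9] [457.6 -89.2  -0.6]
pebble 5 [621.  -61.2   0.7] [1.3 2.1 0.9] [620.6 -61.3   0.9]
```

View pics/crop1.png

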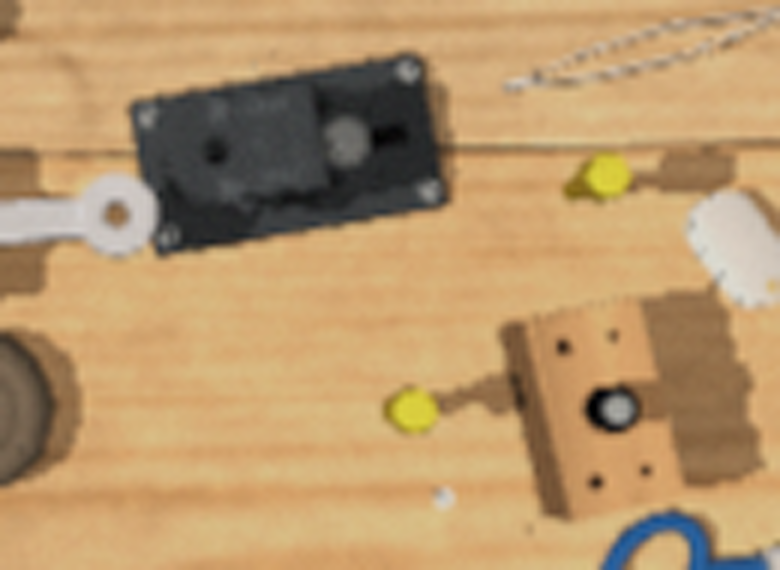

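The crop shows the fork's hole at crop (215,152), so the pivot is visible. The eye's hole is at (117,213), the foot corners at (134,100), (420,55), (448,200) and (160,252), and the knob at (613,408).

```bash
python3 - <<'E'
from h import *
p=snapshot("top")
f=lambda x,y,z: ray(p,(300+(x+.5)/6-.5,165+(y+.5)/6-.5),z)[:2]
C=np.array([f(134,100,8),f(422,55,8),f(448,202,8),f(160,254,8)]); print(C.round(1),C.mean(0))
d=(C[1]+C[2]-C[0]-C[3])/2; L=np.linalg.norm(d); d/=L; e=(C[0]+C[1]-C[2]-C[3])/2
print(L,np.linalg.norm(e),np.degrees(np.arctan2(d[1],d[0])), np.degrees(np.arctan2(e[1],e[0])))
o=C.mean(0)-22*d; print("origin",o)
h=f(215,152,68); print("hole",h,"along",(h-o)@d,"lat",(h-o)@np.array([-d[1],d[0]]))
ey=f(117,213,55);print("eye",ey,"along",(ey-o)@d,"lat",(ey-o)@np.array([-d[1],d[0]]))
print("knob",f(613,408,74))
# lens ring ellipse
c=p["color"].astype(int); g=c.sum(2)[170:245,220:290]; 
m=(g<150).astype(np.uint8)
ys,xs=np.nonzero(m); 
cn,_=cv2.findContours(m,cv2.RETR_EXTERNAL,cv2.CHAIN_APPROX_NONE); k=max(cn,key=cv2.contourArea); el=cv2.fitEllipse(k); print(el)
l=ray(p,(el[0][0]+220,el[0][1]+170),50)[:2]; print("lens",l, np.degrees(np.arctan2(*(ey-l)[::-1])), np.linalg.norm(ey-l))
E
```

```text
[[ 586.4 -155.3]
 [ 603.7 -275.5]
 [ 542.1 -284.5]
 [ 522.3 -164.9]] [ 563.64021714 -220.06756032]
121.33019754358894 63.50589261632188 -81.21050809125636 8.437941038985151
origin [ 560.27851612 -198.32591902]
hole [ 557.29079475 -184.18672991] along -14.429681993192027 lat -0.7921018079210248
eye [ 535.3496063 -146.2823553] along -55.24163798566392 lat -16.68365971916999
knob [ 456.3508577  -333.57298675]
((35.11039733886719, 35.08238220214844), (47.11328125, 47.89971923828125), 86.074951171875)
lens [526.18379572   3.92122444] -86.50799363581304 150.4829806018314
```

{"op": "play_rows", "data": {
  "increments": [
    [0,[0,0,0],0.1228],
    [0,[0,0,0],0.1228],
    [0,[0,0,0],0.1228],
    [0,[0,0,0],0.1228],
    [0,[0,0,0],0.1228],
    [0,[0,0,0],0.1228],
    [0,[0,0,0],0.1228],
    [0,[0,0,0],0.1228],
    [0,[0,0,0],0.1228]
  ],
  "force": 20
}}

```text
time: 8.25
tool_pos: [231.3, 553.6, 231.3]
tcp_rot: [-180.0, -0.0, 93.6]
ft_force: [0.2, -0.4, -0.2]
finger_gap: 42.7
grip_force: 0.0
```

{"op": "play_rows", "data": {
  "increments": [
    [0,[-33.5,12.7,0],0],
    [0,[-33.5,12.7,0],0],
    [0,[-33.5,12.7,0],0],
    [0,[-33.5,12.7,0],0],
    [0,[-33.5,12.7,0],0],
    [0,[-33.5,12.7,0],0],
    [0,[-33.5,12.7,0],0],
    [0,[-33.5,12.7,0],0],
    [0,[-33.5,12.7,0],0],
    [0,[-33.5,12.7,0],0],
    [0,[-33.5,12.7,0],0],
    [0,[-33.5,12.7,0],0]
  ]
}}

```text
time: 9.25
tool_pos: [411.8, 161.6, 231.6]
tcp_rot: [179.9, -0.0, 94.0]
ft_force: [0.4, 0.5, 0.1]
finger_gap: 42.8
grip_force: 0.0
```

{"op": "play_rows", "data": {
  "increments": [
    [0,[-33.5,12.7,5],0],
    [0,[-33.5,12.7,5],0],
    [0,[-33.5,12.7,5],0],
    [0,[-33.5,12.7,5],0],
    [0,[-33.5,12.7,5],0],
    [0,[-33.5,12.7,5],0],
    [0,[0,0,20],0],
    [0,[0,0,20],0],
    [0,[0,0,20],0],
    [0,[0,0,0],0],
    [0,[0,0,0],0]
  ]
}}

```text
time: 10.17
tool_pos: [500.4, -31.9, 140.4]
tcp_rot: [-179.8, -0.0, 94.0]
ft_force: [-0.0, -0.5, 0.6]
finger_gap: 42.4
grip_force: 0.0
```

{"op": "play_rows", "data": {
  "increments": [
    [0,[-33,13.8,0],0],
    [0,[-33,13.8,0],0],
    [0,[0,0,20],0],
    [0,[0,0,20],0],
    [0,[0,0,20],0],
    [0,[0,0,20],0],
    [0,[0,0,14],0],
    [0,[0,0,14],0],
    [0,[0,0,0],0],
    [0,[0,0,0],0]
  ]
}}

```text
time: 11.0
tool_pos: [534.0, -95.8, 34.3]
tcp_rot: [180.0, 0.0, 94.0]
ft_force: [-0.0, -0.5, 1.6]
finger_gap: 42.5
grip_force: 0.0
```

{"op": "play_rows", "data": {
  "increments": [
    [-0.4,[0,0,0],0],
    [-0.5,[0,0,0],0],
    [-0.6,[0,0,0],0],
    [-0.7,[0,0,0],0],
    [-0.8,[0,0,0],0],
    [-1,[0,0,0],0],
    [-1,[0,0,0],0],
    [-1,[0,0,0],0]
  ]
}}

```text
time: 11.67
tool_pos: [534.5, -96.3, 34.7]
tcp_rot: [179.9, 0.1, 94.0]
ft_force: [-0.4, -1.2, 6.2]
finger_gap: 15.3
grip_force: 23.5
```

```bash
cat > ey.py <<'E'
from h import *
p=snapshot("top"); c=p["color"]; s=sense()
print(s["time"],s["tool_pos"].round(1),s["tcp_rot"].round(2),s["ft_force"].round(2),s["finger_gap"],s["grip_force"])
cv2.imwrite("pics/crop2.png",cv2.resize(cv2.cvtColor(c[150:260,215:385],cv2.COLOR_RGB2BGR),None,fx=4.5,fy=4.5,interpolation=cv2.INTER_CUBIC))
for q in ["eye","bar","lens_arm"]: print(q,[(round(r["p"],2),W(p,r["xyz"]).round(1).tolist()) for r in pinpoint(q,p)[:2]])
E
python3 ey.py
```

```text
11.7167 [534.6 -96.3  34.7] [1.7988e+02 5.0000e-02 9.4000e+01] [-2.23 -1.35  6.17] 15.061177381293845 23.514800369739532
eye []
bar [(0.47, [454.6, -334.4, 0.5])]
lens_arm [(0.9, [529.4, 5.1, 2.0])]
```

View pics/crop2.png

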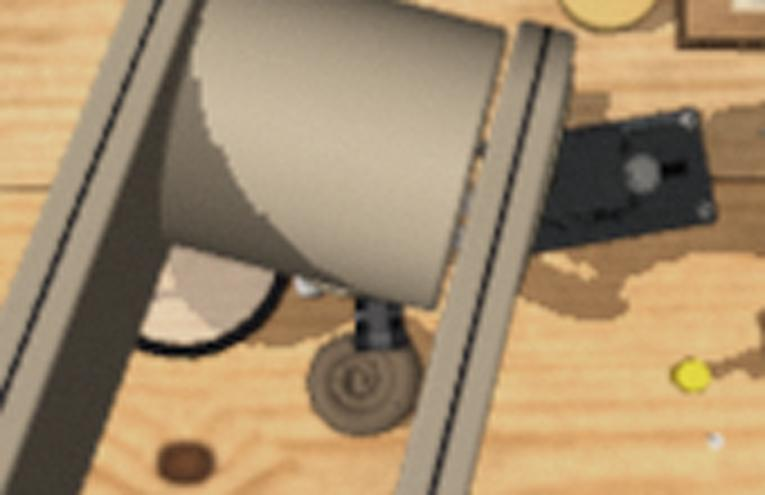

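The fingers hold the bar, at the middle of the crop near (378,325), and press it down by about 6 N, so I lift slightly. Then I shift sideways, turn to the bracket's axis and advance.

{"op": "play_rows", "data": {
  "increments": [
    [-1,[0,0,-1],0],
    [-1,[0,0,-1],0],
    [-1,[0,1.5,0],-0.014],
    [-1,[0,1.5,0],-0.014],
    [-1,[0,1.5,0],-0.014],
    [-1,[0,1.5,0],-0.014],
    [-1,[0,1.5,0],-0.014],
    [-1,[0,1.7,0],-0.012],
    [-1,[0,0,0],0],
    [-1,[0,0,0],0]
  ]
}}

```text
time: 12.7
tool_pos: [542.6, -94.8, 35.2]
tcp_rot: [-180.0, -0.0, 98.7]
ft_force: [-0.2, 1.3, -1.6]
finger_gap: 15.7
grip_force: 22.4
```

```bash
python3 ey.py
```

```text
12.75 [542.6 -94.8  35.2] [-1.7998e+02 -1.0000e-02  9.8700e+01] [-0.45  0.22 -2.99] 15.35833997934985 22.423445284366608
eye []
bar []
lens_arm []
```

{"op": "play_rows", "data": {
  "increments": [
    [-1,[-2,1,0.6],0],
    [-1,[-4,0,0],0],
    [-1,[-4,0,0],0],
    [-1,[-4,0,0],0],
    [-1,[-4,0,0],0],
    [-1,[-4,0,0],0],
    [-1,[-4,0,0],0],
    [-1,[-3,0,0],0],
    [-1,[-2,0,0],0],
    [-1,[0,0,0],0],
    [-1,[0,0,0],0]
  ]
}}

```text
time: 13.82
tool_pos: [548.5, -126.0, 34.9]
tcp_rot: [180.0, 0.0, 98.7]
ft_force: [-0.2, -1.4, 1.9]
finger_gap: 15.2
grip_force: 22.9
```

{"op": "play_rows", "data": {
  "increments": [
    [-1,[-1,0,0],0],
    [-1,[-1,0,0],0],
    [-1,[-1,0,0],0],
    [-1,[0,0,0],0],
    [-1,[0,0,0],0]
  ]
}}

```text
time: 14.23
tool_pos: [548.9, -128.3, 34.7]
tcp_rot: [180.0, -0.0, 98.7]
ft_force: [-0.4, 1.9, 2.4]
finger_gap: 15.5
grip_force: 23.0
```

{"op": "play_rows", "data": {
  "increments": [
    [-1,[-1,0,0],0],
    [-1,[-1,0,0],0],
    [-1,[-1,0,0],0],
    [-1,[0,0,0],0],
    [-1,[0,0,0],0]
  ]
}}

```text
time: 14.65
tool_pos: [549.3, -131.5, 34.7]
tcp_rot: [180.0, 0.0, 98.7]
ft_force: [-1.2, 2.1, 2.7]
finger_gap: 15.5
grip_force: 23.0
```

{"op": "play_rows", "data": {
  "increments": [
    [-1,[-1,0,0],0],
    [-1,[-1,0,0],0],
    [-1,[0,0,0],0],
    [-1,[0,0,0],0]
  ]
}}

```text
time: 14.98
tool_pos: [549.6, -133.4, 34.7]
tcp_rot: [180.0, 0.0, 98.7]
ft_force: [-0.1, 1.2, 3.0]
finger_gap: 15.8
grip_force: 23.0
```

{"op": "play_rows", "data": {
  "increments": [
    [-1,[-1,0,0],0],
    [-1,[-0.5,0,0],0],
    [-1,[0,0,0],0],
    [-1,[0,0,0],0]
  ]
}}

```text
time: 15.32
tool_pos: [549.8, -134.9, 34.7]
tcp_rot: [180.0, 0.0, 98.7]
ft_force: [-1.8, 1.7, 2.1]
finger_gap: 15.4
grip_force: 23.0
```

{"op": "play_rows", "data": {
  "increments": [
    [-1,[-0.7,0,0],0],
    [-1,[-0.7,0,0],0],
    [-1,[0,0,0],0],
    [-1,[0,0,0],0]
  ]
}}

```text
time: 15.65
tool_pos: [550.0, -135.9, 34.7]
tcp_rot: [-180.0, -0.0, 98.7]
ft_force: [-0.6, 2.7, 3.1]
finger_gap: 15.6
grip_force: 23.1
```

{"op": "play_rows", "data": {
  "increments": [
    [-1,[-0.7,0,0],0],
    [-1,[-0.7,0,0],0],
    [-1,[0,0,0],0],
    [-1,[0,0,0],0]
  ]
}}

```text
time: 15.98
tool_pos: [550.1, -136.2, 34.7]
tcp_rot: [-180.0, -0.1, 98.7]
ft_force: [-0.9, 9.8, 4.3]
finger_gap: 15.2
grip_force: 23.3
```

Contact was felt at 9.8 N, square in the V. I'll ease off, release, rise clear of the view and check.

{"op": "play_rows", "data": {
  "increments": [
    [-1,[0.7,0,-0.3],0],
    [-1,[0.2,0,-0.3],0],
    [-1,[0,0,0],0]
  ]
}}

```text
time: 16.23
tool_pos: [550.0, -136.1, 34.7]
tcp_rot: [-180.0, -0.0, 98.7]
ft_force: [2.3, 5.9, -2.2]
finger_gap: 15.4
grip_force: 22.5
```

{"op": "play_rows", "data": {
  "increments": [
    [-0.4,[0,0,0],0],
    [-0.2,[0,0,0],0],
    [-0.2,[0,0,0],0],
    [-0.2,[0,0,-10],0],
    [-0.2,[0,0,-20],0],
    [-0.2,[0,0,-30],0],
    [-0.2,[0,0,-30],0],
    [-0.2,[0,0,-30],0],
    [0,[0,0,0],0]
  ]
}}

```text
time: 16.98
tool_pos: [554.0, -138.3, 164.0]
tcp_rot: [179.4, 0.3, 98.7]
ft_force: [0.7, -1.1, 2.0]
finger_gap: 42.4
grip_force: 0.0
```

{"op": "play_rows", "data": {
  "increments": [
    [0,[-25.5,-18,0],0],
    [0,[-25.5,-18,0],0],
    [0,[-25.5,-18,0],0],
    [0,[-25.5,-18,0],0],
    [0,[-25.5,-18,0],0],
    [0,[-25.5,-18,0],0],
    [0,[-25.5,-18,0],0],
    [0,[0,0,0],0],
    [0,[0,0,0],0]
  ]
}}

```text
time: 17.73
tool_pos: [451.7, -333.9, 155.9]
tcp_rot: [180.0, 0.0, 98.5]
ft_force: [0.4, 0.1, -0.7]
finger_gap: 42.5
grip_force: 0.0
```

```bash
cat > ey.py <<'E'
from h import *
p=snapshot("top"); c=p["color"]; s=sense()
print(s["time"],s["tool_pos"].round(1),s["tcp_rot"].round(2),s["ft_force"].round(2),s["finger_gap"],s["grip_force"])
cv2.imwrite("pics/crop3.png",cv2.resize(cv2.cvtColor(c[165:260,290:420],cv2.COLOR_RGB2BGR),None,fx=6,fy=6,interpolation=cv2.INTER_CUBIC))
p2=snapshot("scene"); c=p2["color"]
cv2.imwrite("pics/crop4.png",cv2.resize(cv2.cvtColor(c[200:325,265:405],cv2.COLOR_RGB2BGR),None,fx=4.8,fy=4.8,interpolation=cv2.INTER_CUBIC))
for p in (p,p2):
  for q in ["eye","bar","lens_arm","fork_about","pin"]: print(q,[(round(r["p"],2),W(p,r["xyz"]).round(1).tolist()) for r in pinpoint(q,p)[:3]])
E
python3 ey.py
```

```text
17.7833 [ 452.3 -332.7  155.8] [1.7998e+02 1.0000e-02 9.8590e+01] [-0.57  0.03  0.27] 42.79291913910406 0.0
eye [(0.6, [561.6, -181.6, 49.3]), (0.2, [563.3, -197.4, 4.4])]
bar []
lens_arm [(0.82, [533.6, -35.7, 1.5])]
fork_about [(0.93, [560.0, -194.0, 66.9])]
pin [(0.65, [558.5, -180.9, 48.3]), (0.59, [544.7, -336.4, -0.7]), (0.55, [457.0, -331.1, 7.8])]
eye []
bar [(0.59, [550.8, -133.0, 48.4])]
lens_arm [(0.77, [527.4, -36.5, -2.1]), (0.57, [454.7, -334.6, 3.0])]
fork_about [(0.81, [561.3, -197.3, 66.8])]
pin [(0.67, [456.8, -257.8, -1.3]), (0.55, [543.1, -334.6, -1.7])]
```

View pics/crop3.png

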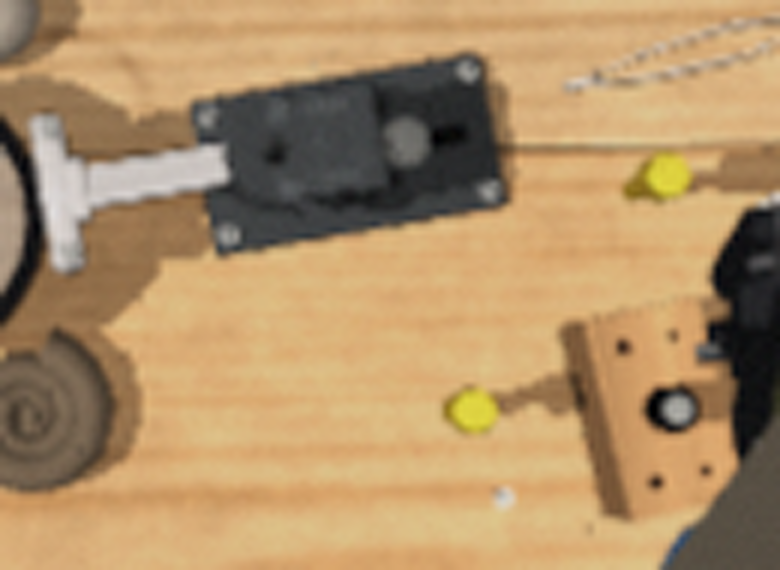

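View pics/crop4.png

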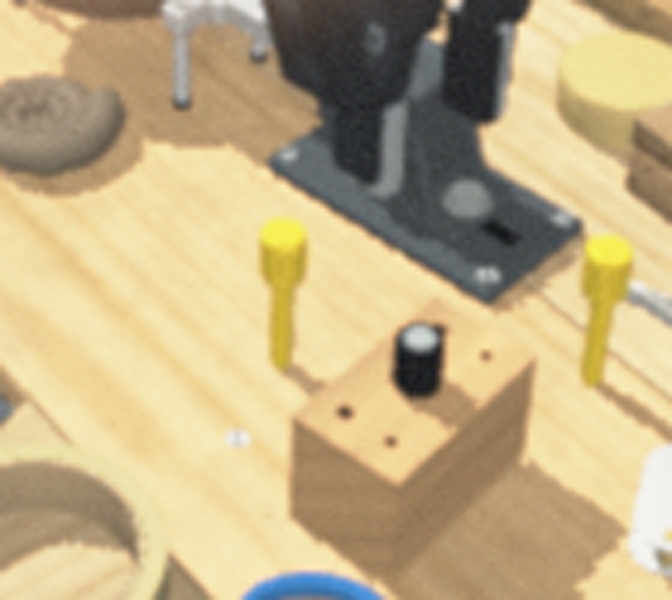

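The eye is in the fork, with the hole showing dark at crop (275,152). The pin's knob stands free at crop (672,408) in the top view and at (420,338) in the scene view.

```bash
python3 - <<'E'
from h import *
p=snapshot("scene"); t=snapshot("top")
g=lambda x,y:(265+(x+.5)/4.8-.5,200+(y+.5)/4.8-.5)
print("knob scene",ray(p,g(420,338),74)); print("knob bottom mid",ray(p,g(420,385),52))
f=lambda x,y,z: ray(t,(290+(x+.5)/6-.5,165+(y+.5)/6-.5),z)
print("knob top",f(674,408,74),"hole",f(275,152,68), sense()["tool_pos"])
E
```

```text
knob scene [ 455.58466691 -334.9575946    74.        ]
knob bottom mid [ 456.28678411 -336.06729371   52.        ]
knob top [ 456.34460037 -333.95592761   74.        ] hole [ 557.29079475 -184.18672991   68.        ] [ 452.58564985 -332.06892643  155.28403574]
```

{"op": "play_rows", "data": {
  "increments": [
    [0,[-2.8,3,15],0],
    [0,[0,0,20],0],
    [0,[0,0,20],0],
    [0,[0,0,0],0],
    [0,[0,0,0],0],
    [0,[0,0,0],0]
  ]
}}

```text
time: 18.93
tool_pos: [456.3, -334.8, 101.4]
tcp_rot: [180.0, 0.0, 98.7]
ft_force: [0.3, -1.0, 0.5]
finger_gap: 42.4
grip_force: 0.0
```

{"op": "play_rows", "data": {
  "increments": [
    [0,[0,0,20],0],
    [0,[0,0,16],0],
    [0,[0,0,11],0],
    [-0.2,[0,0,0],0],
    [-0.4,[0,0,0],0],
    [-0.6,[0,0,0],0],
    [-0.8,[0,0,0],0],
    [-1,[0,0,0],0],
    [-1,[0,0,0],0],
    [-1,[0,0,0],0]
  ]
}}

```text
time: 19.77
tool_pos: [456.5, -335.1, 54.6]
tcp_rot: [179.9, 0.1, 98.7]
ft_force: [-2.0, 0.9, 6.5]
finger_gap: 16.6
grip_force: 20.5
```

{"op": "play_rows", "data": {
  "increments": [
    [-0.4,[0,0,0],0],
    [-0.2,[0,0,0],0],
    [-0.2,[0,0,0],0.1208],
    [-0.2,[0,0,0],0.1208],
    [-0.2,[0,0,0],0.1208],
    [-0.2,[0,0,0],0.1208],
    [-0.2,[0,0,0],0.1208],
    [-0.2,[0,0,0],0.1208],
    [-0.2,[0,0,0],0.1208],
    [-0.2,[0,0,0],0.1208],
    [-0.2,[0,0,0],0.1208],
    [-0.2,[0,0,0],0.1208]
  ]
}}

```text
time: 20.77
tool_pos: [455.9, -334.4, 53.1]
tcp_rot: [-180.0, -0.0, 29.1]
ft_force: [-0.5, -0.3, -0.8]
finger_gap: 34.3
grip_force: 0.0
```

{"op": "play_rows", "data": {
  "increments": [
    [-0.2,[0,0,0],0.1208],
    [-0.2,[0,0,0],0.1208],
    [-0.3,[0,0,0],0.1208],
    [-0.4,[0,0,0],0],
    [-0.6,[0,0,0],0],
    [-0.8,[0,0,0],0],
    [-1,[0,0,0],0],
    [-1,[0,0,0],0],
    [-1,[0,0,0],0]
  ]
}}

```text
time: 21.52
tool_pos: [455.9, -334.6, 53.3]
tcp_rot: [180.0, 0.0, 8.8]
ft_force: [-1.0, -1.2, 0.2]
finger_gap: 17.1
grip_force: 19.8
```

{"op": "play_rows", "data": {
  "increments": [
    [-1,[0,0,-15],0],
    [-1,[0,0,-25],0],
    [-1,[0,0,-25],0],
    [-1,[0,0,-13],0],
    [-1,[17,-18.2,0],0],
    [-1,[22,-23.6,0],0],
    [-1,[22,-23.6,0],0],
    [-1,[22,-23.6,0],0],
    [-1,[22,-23.6,0],0],
    [-1,[18,-19.5,0],0],
    [-1,[0,0,0],0],
    [-1,[0,0,0],0]
  ]
}}

```text
time: 22.52
tool_pos: [557.8, -183.8, 130.8]
tcp_rot: [-180.0, 0.0, 8.9]
ft_force: [0.4, -0.7, 0.4]
finger_gap: 16.9
grip_force: 20.5
```

{"op": "play_rows", "data": {
  "increments": [
    [-1,[0,0,0],0],
    [-1,[0,0,0],0],
    [-1,[0,0,0],0]
  ]
}}

```text
time: 22.77
tool_pos: [556.9, -186.3, 131.2]
tcp_rot: [180.0, 0.0, 8.6]
ft_force: [0.6, 0.2, -0.6]
finger_gap: 17.1
grip_force: 20.5
```

```bash
python3 - <<'E'
from h import *
for i in range(4):
    p=snapshot("scene"); s=sense(); print(s["tool_pos"].round(2),s["tcp_rot"].round(2),s["ft_force"].round(2))
c=p["color"]
cv2.imwrite("pics/crop5.png",cv2.resize(cv2.cvtColor(c[180:270,300:400],cv2.COLOR_RGB2BGR),None,fx=6,fy=6,interpolation=cv2.INTER_CUBIC))
E
```

```text
[ 556.92 -186.26  131.22] [1.80e+02 1.00e-02 8.64e+00] [ 0.15 -0.23 -0.04]
[ 557.02 -186.18  131.29] [180.     0.     8.64] [ 0.14 -0.9  -0.04]
[ 557.13 -186.06  131.34] [180.    -0.     8.65] [ 1.24 -0.1  -1.13]
[ 557.18 -185.92  131.32] [180.    -0.     8.66] [ 0.52  0.52 -0.4 ]
```

View pics/crop5.png

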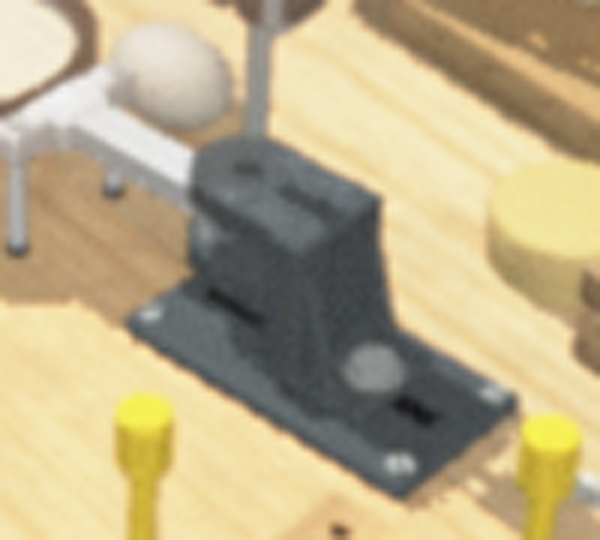

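The pin's tip hangs at crop (256,131), just above the ear's hole at about (252,168). I compare the two with the calibration.

```bash
python3 - <<'E'
from h import *
p=snapshot("scene")
g=lambda x,y:(300+(x+.5)/6-.5,180+(y+.5)/6-.5)
print("tip",ray(p,g(256,131),84),"hole",ray(p,g(252,168),68)); s=sense();print(s["tool_pos"],s["tcp_rot"])
E
```

```text
tip [ 557.95192655 -186.0021885    84.        ] hole [ 558.31546912 -184.57702321   68.        ]
[ 557.25979324 -185.77183445  131.32642275] [ 1.79997975e+02 -2.10294844e-03  8.67346964e+00]
```

{"op": "play_rows", "data": {
  "increments": [
    [-1,[0,-0.3,4],0],
    [-1,[0,0,4],0],
    [-1,[0,0,4],0],
    [-1,[0,0,2],0],
    [-1,[0,0,0],0],
    [-1,[0,0,0],0]
  ]
}}

```text
time: 23.52
tool_pos: [557.2, -184.8, 116.9]
tcp_rot: [-180.0, 0.0, 8.7]
ft_force: [-0.6, 0.8, -1.1]
finger_gap: 17.0
grip_force: 20.5
```

{"op": "play_rows", "data": {
  "increments": [
    [-1,[0,0,1],0],
    [-1,[0,0,1],0],
    [-1,[0,0,1],0],
    [-1,[0,0,0],0],
    [-1,[0,0,0],0]
  ]
}}

```text
time: 23.93
tool_pos: [557.4, -184.9, 114.2]
tcp_rot: [-180.0, 0.0, 8.7]
ft_force: [-0.6, 0.7, -0.5]
finger_gap: 16.8
grip_force: 20.5
```

{"op": "play_rows", "data": {
  "increments": [
    [-1,[0,0,1],0],
    [-1,[0,0,1],0],
    [-1,[0,0,0],0],
    [-1,[0,0,0],0]
  ]
}}

```text
time: 24.27
tool_pos: [557.3, -184.9, 112.1]
tcp_rot: [-180.0, 0.0, 8.7]
ft_force: [-0.4, -0.1, -0.4]
finger_gap: 17.3
grip_force: 20.5
```

{"op": "play_rows", "data": {
  "increments": [
    [-1,[0,0,1],0],
    [-1,[0,0,1],0],
    [-1,[0,0,0],0],
    [-1,[0,0,0],0]
  ]
}}

```text
time: 24.6
tool_pos: [557.3, -184.9, 110.1]
tcp_rot: [-180.0, 0.0, 8.7]
ft_force: [-0.0, 0.3, -1.5]
finger_gap: 17.4
grip_force: 20.5
```

{"op": "play_rows", "data": {
  "increments": [
    [-1,[0,0,1],0],
    [-1,[0,0,1],0],
    [-1,[0,0,1],0],
    [-1,[0,0,1],0],
    [-1,[0,0,1],0],
    [-1,[0,0,1],0],
    [-1,[0,0,0],0],
    [-1,[0,0,0],0]
  ]
}}

```text
time: 25.27
tool_pos: [557.3, -184.8, 104.0]
tcp_rot: [-180.0, 0.0, 8.7]
ft_force: [-1.1, 3.0, -1.6]
finger_gap: 17.1
grip_force: 20.4
```

{"op": "play_rows", "data": {
  "increments": [
    [-1,[0,0,1],0],
    [-1,[0,0,1],0],
    [-1,[0,0,0],0],
    [-1,[0,0,0],0]
  ]
}}

```text
time: 25.6
tool_pos: [557.3, -184.8, 102.1]
tcp_rot: [-180.0, 0.0, 8.7]
ft_force: [-0.8, 2.5, 0.6]
finger_gap: 17.0
grip_force: 20.5
```

{"op": "play_rows", "data": {
  "increments": [
    [-1,[0,0,1],0],
    [-1,[0,0,1],0],
    [-1,[0,0,0],0],
    [-1,[0,0,0],0]
  ]
}}

```text
time: 25.93
tool_pos: [557.3, -184.9, 100.1]
tcp_rot: [-180.0, 0.0, 8.7]
ft_force: [-0.4, 3.7, 1.1]
finger_gap: 17.0
grip_force: 20.5
```

{"op": "play_rows", "data": {
  "increments": [
    [-1,[0,-0.4,0],0],
    [-1,[0,0,1],0],
    [-1,[0,0,1],0],
    [-1,[0,0,0],0],
    [-1,[0,0,0],0]
  ]
}}

```text
time: 26.35
tool_pos: [557.3, -184.7, 98.1]
tcp_rot: [180.0, 0.0, 8.7]
ft_force: [-0.1, 1.3, -0.1]
finger_gap: 16.9
grip_force: 20.4
```

{"op": "play_rows", "data": {
  "increments": [
    [-1,[0,0,1],0],
    [-1,[0,0,1],0],
    [-1,[0,0,0],0],
    [-1,[0,0,0],0]
  ]
}}

```text
time: 26.68
tool_pos: [557.2, -184.6, 96.1]
tcp_rot: [180.0, 0.0, 8.7]
ft_force: [-0.1, 1.8, -0.1]
finger_gap: 16.8
grip_force: 20.4
```

Tip is about 48.8 mm up and already inside the eye without resistance. Going on down.

{"op": "play_rows", "data": {
  "increments": [
    [-1,[0,0,1],0],
    [-1,[0,0,1],0],
    [-1,[0,0,1],0],
    [-1,[0,0,1],0],
    [-1,[0,0,1],0],
    [-1,[0,0,0],0],
    [-1,[0,0,0],0]
  ]
}}

```text
time: 27.27
tool_pos: [557.2, -184.6, 91.0]
tcp_rot: [-180.0, 0.0, 8.7]
ft_force: [0.6, 1.1, -0.7]
finger_gap: 17.1
grip_force: 20.4
```

{"op": "play_rows", "data": {
  "increments": [
    [-1,[0,0,1],0],
    [-1,[0,0,1],0],
    [-1,[0,0,0],0],
    [-1,[0,0,0],0]
  ]
}}

```text
time: 27.6
tool_pos: [557.3, -184.6, 89.1]
tcp_rot: [180.0, 0.0, 8.7]
ft_force: [-0.2, 0.7, -1.6]
finger_gap: 17.1
grip_force: 20.4
```

{"op": "play_rows", "data": {
  "increments": [
    [-1,[0,0,1],0],
    [-1,[0,0,1],0],
    [-1,[0,0,0],0],
    [-1,[0,0,0],0]
  ]
}}

```text
time: 27.93
tool_pos: [557.3, -184.6, 87.1]
tcp_rot: [-180.0, 0.0, 8.7]
ft_force: [0.1, 1.1, -0.9]
finger_gap: 16.7
grip_force: 20.4
```

{"op": "play_rows", "data": {
  "increments": [
    [-1,[0,0,1],0],
    [-1,[0,0,1],0],
    [-1,[0,0,1],0],
    [-1,[0,0,0],0],
    [-1,[0,0,0],0]
  ]
}}

```text
time: 28.35
tool_pos: [557.3, -184.6, 84.1]
tcp_rot: [-180.0, 0.0, 8.7]
ft_force: [-0.1, 1.8, -1.4]
finger_gap: 17.3
grip_force: 20.4
```

{"op": "play_rows", "data": {
  "increments": [
    [-1,[0,0,1.5],0],
    [-1,[0,0,1.5],0],
    [-1,[0,0,1.5],0],
    [-1,[0,0,1.5],0],
    [-1,[0,0,0],0]
  ]
}}

```text
time: 28.77
tool_pos: [557.2, -184.6, 77.8]
tcp_rot: [-180.0, 0.0, 8.7]
ft_force: [0.2, 0.7, -0.8]
finger_gap: 17.3
grip_force: 20.5
```

{"op": "play_rows", "data": {
  "increments": [
    [-1,[0,0,1.5],0],
    [-1,[0,0,1.5],0],
    [-1,[0,0,1.5],0],
    [-1,[0,0,1],0],
    [-1,[0,0,0],0],
    [-1,[0,0,0],0]
  ]
}}

```text
time: 29.27
tool_pos: [557.2, -184.5, 72.5]
tcp_rot: [-180.0, 0.0, 8.7]
ft_force: [0.0, 0.9, -0.8]
finger_gap: 17.2
grip_force: 20.5
```

{"op": "play_rows", "data": {
  "increments": [
    [-1,[0,0,1],0],
    [-1,[0,0,1],0],
    [-1,[0,0,0],0],
    [-1,[0,0,0],0]
  ]
}}

```text
time: 29.6
tool_pos: [557.3, -184.5, 70.7]
tcp_rot: [-180.0, 0.0, 8.7]
ft_force: [0.7, 1.3, -0.7]
finger_gap: 17.0
grip_force: 20.5
```

{"op": "play_rows", "data": {
  "increments": [
    [-1,[0,0,0.8],0],
    [-1,[0,0,0.7],0],
    [-1,[0,0,0],0],
    [-1,[0,0,0],0]
  ]
}}

```text
time: 29.93
tool_pos: [557.5, -184.6, 69.4]
tcp_rot: [180.0, -0.0, 8.7]
ft_force: [-0.3, 2.3, 1.3]
finger_gap: 17.0
grip_force: 20.6
```

{"op": "play_rows", "data": {
  "increments": [
    [-1,[0,0,0.4],0],
    [-1,[0,0,0],0],
    [-1,[0,0,0],0]
  ]
}}

```text
time: 30.18
tool_pos: [557.5, -184.6, 69.3]
tcp_rot: [180.0, -0.0, 8.7]
ft_force: [-1.6, 3.1, 5.9]
finger_gap: 17.5
grip_force: 20.9
```

Seated. I release, rise, and turn back above the bar.

{"op": "play_rows", "data": {
  "increments": [
    [-0.6,[0,0,0],0],
    [-0.3,[0,0,0],0],
    [-0.2,[0,0,0],0],
    [-0.2,[0,0,-15],0],
    [-0.2,[0,0,-25],0],
    [-0.2,[0,0,-25],0],
    [-0.35,[0,0,0],-0.1208],
    [-0.35,[0,0,0],-0.1208],
    [-0.35,[0,0,0],-0.1208],
    [-0.35,[0,0,0],-0.1208],
    [-0.35,[0,0,0],-0.1208],
    [-0.35,[0,0,0],-0.1208]
  ]
}}

```text
time: 31.18
tool_pos: [557.3, -184.9, 133.6]
tcp_rot: [180.0, 0.0, 50.6]
ft_force: [-0.7, -0.3, 0.1]
finger_gap: 28.0
grip_force: 0.0
```

{"op": "play_rows", "data": {
  "increments": [
    [-0.35,[0,0,0],-0.1208],
    [-0.35,[0,0,0],-0.1208],
    [-0.35,[0,0,0],-0.1208],
    [-0.35,[0,0,0],-0.1208],
    [-0.35,[0,0,0],-0.1208],
    [-0.35,[0,0,0],-0.1208],
    [-0.35,[0,0,0],-0.1208],
    [-0.35,[27,0,0],0],
    [-0.35,[28,0,0],0],
    [-0.35,[0,0,0],0],
    [-0.35,[0,0,0],0],
    [-0.35,[0,0,0],0]
  ]
}}

```text
time: 32.18
tool_pos: [549.2, -130.6, 133.9]
tcp_rot: [180.0, 0.0, 98.7]
ft_force: [-0.1, -0.5, -0.5]
finger_gap: 27.4
grip_force: 0.0
```

```bash
python3 - <<'E'
from h import *
t=snapshot("scene"); s=sense(); print(s["time"],s["tool_pos"].round(1),s["tcp_rot"].round(1),s["finger_gap"])
print([(round(r["p"],2),W(t,r["xyz"]).round(1).tolist()) for r in pinpoint("pin",t)])
c=t["color"]
cv2.imwrite("pics/crop6.png",cv2.resize(cv2.cvtColor(c[150:270,240:400],cv2.COLOR_RGB2BGR),None,fx=5,fy=5,interpolation=cv2.INTER_CUBIC))
E
```

```text
32.2333 [ 549.2 -131.   134. ] [180.    0.   98.7] 27.413677737054446
[(0.8, [540.7, -333.8, -1.0]), (0.72, [458.6, -260.0, -1.3])]
```

View pics/crop6.png

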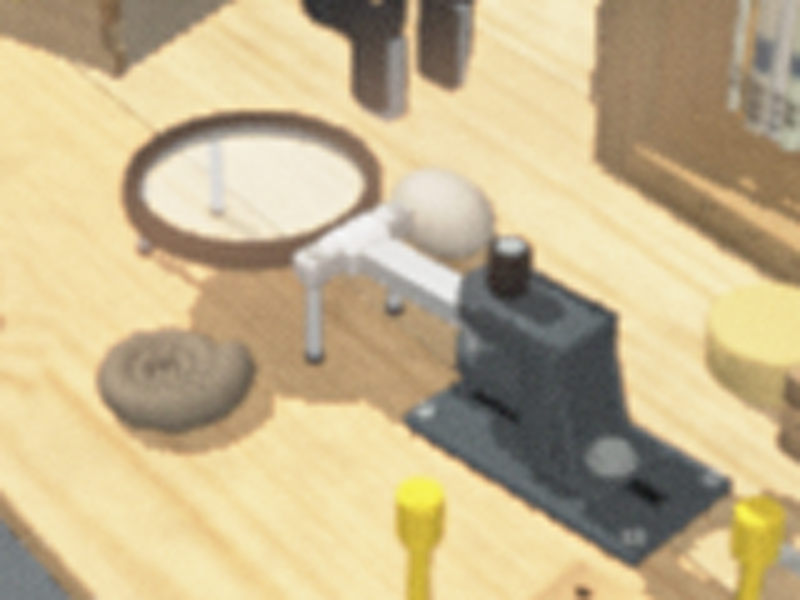

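The knob at crop (510,267) sits on the fork. I lower the fingers loosely round the bar and swing it.

{"op": "play_rows", "data": {
  "increments": [
    [-0.35,[0,0,25],0],
    [-0.35,[0,0,25],0],
    [-0.35,[0,0,25],0],
    [-0.35,[0,0,15],0],
    [-0.35,[0,0,8],0],
    [-0.35,[0,0,0],0],
    [-0.35,[0,-2,0],-0.036],
    [-0.35,[0,-2,0],-0.036],
    [-0.35,[0,-2,0],-0.036],
    [-0.35,[0,0,0],0]
  ]
}}

```text
time: 33.12
tool_pos: [544.2, -132.2, 37.6]
tcp_rot: [179.9, 0.1, 105.0]
ft_force: [-0.6, 0.4, 0.3]
finger_gap: 27.6
grip_force: 0.0
```

{"op": "play_rows", "data": {
  "increments": [
    [-0.35,[-0.1,-2.2,0],-0.04],
    [-0.35,[-0.1,-2.2,0],-0.04],
    [-0.35,[-0.1,-2.2,0],-0.04],
    [-0.35,[0,-2.2,0],-0.04],
    [-0.35,[0,0,0],0]
  ]
}}

```text
time: 33.53
tool_pos: [536.0, -134.8, 37.4]
tcp_rot: [179.9, 0.1, 114.1]
ft_force: [0.6, 1.6, 0.2]
finger_gap: 27.5
grip_force: 0.5
```

{"op": "play_rows", "data": {
  "increments": [
    [-0.35,[0,-2.2,0],-0.04],
    [-0.35,[0,-2.2,0],-0.04],
    [-0.35,[0,-2.2,0],-0.04],
    [-0.35,[0,-2.2,0],-0.04],
    [-0.35,[0,-2.2,0],-0.04],
    [-0.35,[0,-2.2,0],-0.04],
    [-0.35,[0,-2.2,0],-0.04],
    [-0.35,[0,-2.2,0],-0.04],
    [-0.35,[0,-2.2,0],-0.04],
    [-0.35,[0,-1.5,0],-0.02],
    [-0.35,[0,0,0],0],
    [-0.35,[0,0,0],0]
  ]
}}

```text
time: 34.53
tool_pos: [517.9, -146.6, 36.5]
tcp_rot: [180.0, 0.1, 135.7]
ft_force: [2.1, -0.3, 0.4]
finger_gap: 27.7
grip_force: 0.8
```

```bash
cat > sw.py <<'E'
from h import *
import sys
s=sense(); print(s["time"],s["tool_pos"].round(1),s["tcp_rot"].round(1),s["ft_force"].round(1))
P=np.array([557.4,-184.6])
for n in ("scene","top"):
    t=snapshot(n)
    for q in ["lens_arm","bar","fossil","pebble","pin"]: print(n,q,[(round(r["p"],2),(w:=W(t,r["xyz"])).round(1).tolist(),round(np.degrees(np.arctan2(*(w[:2]-P)[::-1])),1),round(np.linalg.norm(w[:2]-P))) for r in pinpoint(q,t)[:2]])
c=t["color"]
cv2.imwrite("pics/%s.png"%sys.argv[1],cv2.resize(cv2.cvtColor(c[150:260,215:385],cv2.COLOR_RGB2BGR),None,fx=4.5,fy=4.5,interpolation=cv2.INTER_CUBIC))
E
python3 sw.py crop7
```

```text
34.5333 [ 517.9 -146.6   36.5] [1.800e+02 1.000e-01 1.357e+02] [ 2.1 -0.3  0.4]
scene lens_arm [(0.75, [454.8, -73.6, -1.6], np.float64(132.8), 151)]
scene bar [(0.93, [525.9, -145.2, 49.0], np.float64(128.7), 50), (0.72, [560.1, -180.1, 48.3], np.float64(58.7), 5)]
scene fossil [(0.62, [454.7, -84.7, 1.3], np.float64(135.8), 143)]
scene pebble [(0.47, [624.2, -59.5, -1.6], np.float64(61.9), 142)]
scene pin [(0.62, [454.7, -256.8, 1.0], np.float64(-144.9), 125), (0.51, [540.4, -331.6, 0.6], np.float64(-96.6), 148)]
top lens_arm [(0.89, [460.1, -67.2, -2.2], np.float64(129.6), 152)]
top bar []
top fossil []
top pebble [(0.42, [625.4, -63.6, -0.3], np.float64(60.6), 139)]
top pin [(0.6, [547.1, -337.0, -2.3], np.float64(-93.9), 153), (0.49, [455.8, -260.6, -1.8], np.float64(-143.2), 127)]
```

{"op": "play_rows", "data": {
  "increments": [
    [-0.35,[0,-1.8,0],-0.032],
    [-0.35,[0,-1.8,0],-0.032],
    [-0.35,[0,-1.8,0],-0.032],
    [-0.35,[0,0,0],0],
    [-0.35,[0,0,0],0]
  ]
}}

```text
time: 35.55
tool_pos: [513.0, -150.1, 35.4]
tcp_rot: [-180.0, -0.1, 141.3]
ft_force: [-1.2, -0.5, -0.4]
finger_gap: 27.7
grip_force: 0.0
```

{"op": "play_rows", "data": {
  "increments": [
    [-0.35,[0,3,0],0],
    [-0.35,[0,2.5,0],0],
    [-0.35,[0,0,0],0],
    [-0.35,[0,0,-10],0],
    [-0.35,[0,0,-25],0],
    [-0.35,[0,0,-30],0],
    [-0.35,[0,0,-30],0],
    [-0.35,[0,0,-30],0],
    [-0.35,[-5,25,-10],0],
    [-0.35,[-10,35,0],0],
    [-0.35,[-10,35,0],0],
    [-0.35,[-10,35,0],0]
  ]
}}

```text
time: 36.55
tool_pos: [627.2, -65.6, 172.7]
tcp_rot: [180.0, 0.1, 141.3]
ft_force: [0.4, -0.6, -0.2]
finger_gap: 27.8
grip_force: 0.0
```

```bash
python3 sw.py crop8
```

```text
36.55 [627.2 -65.6 172.7] [1.800e+02 1.000e-01 1.413e+02] [ 0.4 -0.6 -0.2]
scene lens_arm [(0.89, [443.2, -82.7, -1.8], np.float64(138.3), 153)]
scene bar []
scene fossil [(0.46, [455.0, -86.7, 3.5], np.float64(136.3), 142)]
scene pebble [(0.51, [621.2, -58.2, 1.5], np.float64(63.2), 142)]
scene pin [(0.63, [457.1, -260.3, 0.2], np.float64(-143.0), 126), (0.47, [543.2, -336.6, 1.5], np.float64(-95.3), 153)]
top lens_arm [(0.25, [518.6, -152.2, 46.0], np.float64(140.1), 51)]
top bar [(0.8, [521.6, -149.2, 45.3], np.float64(135.3), 50), (0.6, [563.7, -221.6, 54.6], np.float64(-80.4), 38)]
top fossil [(0.66, [559.2, -196.9, 67.3], np.float64(-81.7), 12), (0.3, [556.9, -179.3, 46.8], np.float64(95.2), 5)]
top pebble []
top pin [(0.58, [454.9, -262.7, -0.9], np.float64(-142.7), 129), (0.56, [546.3, -338.2, -1.5], np.float64(-94.1), 154)]
```

View pics/crop8.png

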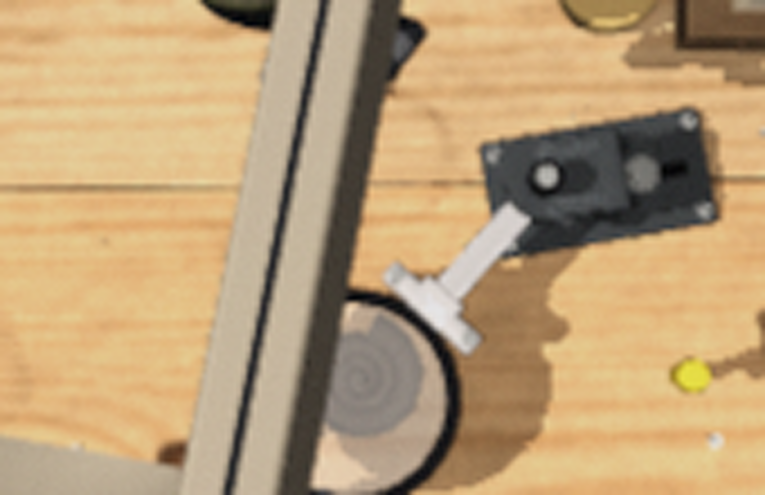

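The fossil lies under the ring at crop (370,375), with the pin's knob at (547,177). The robot hides part of the ring, so I move away and measure the centring.

{"op": "play_rows", "data": {
  "increments": [
    [-0.35,[36,5,-5],0],
    [-0.35,[36,5,-5],0],
    [-0.35,[36,5,-5],0],
    [-0.35,[36,5,0],0],
    [-0.35,[36,5,0],0],
    [-0.35,[36,5,0],0],
    [-0.35,[36,5,0],0],
    [-0.35,[20,0,0],0],
    [-0.35,[0,0,0],0],
    [-0.35,[0,0,0],0]
  ]
}}

```text
time: 37.98
tool_pos: [434.9, 131.5, 186.3]
tcp_rot: [180.0, 0.1, 141.4]
ft_force: [0.6, 0.0, -0.5]
finger_gap: 27.7
grip_force: 0.0
```

```bash
cat > fin.py <<'E'
from h import *
t=snapshot("top"); s=sense(); print(s["time"],s["tool_pos"].round(1))
c=t["color"]; P=np.array([557.4,-184.6])
for n in ("scene","top"):
    q=t if n=="top" else snapshot(n)
    for k in ("lens_arm","bar","fossil","pebble"): print(n,k,[(round(r["p"],2),(w:=W(q,r["xyz"])).round(1).tolist(),round(np.degrees(np.arctan2(*(w[:2]-P)[::-1])),1)) for r in pinpoint(k,q)[:2]])
x0,y0,x1,y1=260,195,350,275
m=(c[y0:y1,x0:x1].astype(int).sum(2)<150).astype(np.uint8)
cn,_=cv2.findContours(m,cv2.RETR_EXTERNAL,cv2.CHAIN_APPROX_NONE); k=max(cn,key=lambda a:cv2.boundingRect(a)[2]*cv2.boundingRect(a)[3]); k=cv2.convexHull(k); el=cv2.fitEllipse(k); print(el)
l=ray(t,(el[0][0]+x0,el[0][1]+y0),50)[:2]; print("lens",l.round(1),np.degrees(np.arctan2(*(l-P)[::-1])),np.linalg.norm(l-P))
cv2.imwrite("pics/crop9.png",cv2.resize(cv2.cvtColor(c[170:280,240:390],cv2.COLOR_RGB2BGR),None,fx=5,fy=5,interpolation=cv2.INTER_CUBIC))
E
python3 fin.py
```

```text
38.0333 [435.5 130.9 186.3]
scene lens_arm [(0.69, [441.4, -77.8, -1.2], np.float64(137.4))]
scene bar [(0.89, [523.6, -144.8, 47.6], np.float64(130.3)), (0.36, [620.8, -60.0, 1.0], np.float64(63.0))]
scene fossil [(0.5, [454.8, -87.8, 1.9], np.float64(136.7))]
scene pebble [(0.7, [559.6, -182.6, 49.5], np.float64(42.0)), (0.64, [621.2, -63.4, 0.6], np.float64(62.3))]
top lens_arm [(0.75, [444.1, -78.1, 1.1], np.float64(136.8))]
top bar [(0.8, [525.5, -147.4, 43.0], np.float64(130.6))]
top fossil []
top pebble [(0.66, [621.5, -61.3, 0.7], np.float64(62.6)), (0.22, [559.6, -199.3, 68.3], np.float64(-81.6))]
((32.2756462097168, 43.36213684082031), (48.55170822143555, 48.835453033447266), 41.141456604003906)
lens [447.  -82.4] 137.18860068007777 150.43745679173182
```

View pics/crop9.png

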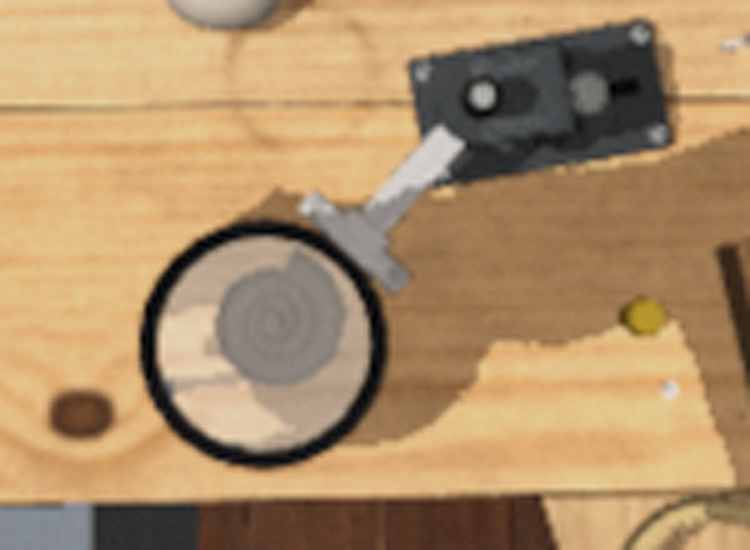

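The fossil, at crop (280,325), shows inside the ring, centred at (263,343). The offset is about 12 mm and nearly all along the arm, so it is as close as the arm allows. The knob is seated and the robot is clear.

```bash
python3 -c "
from bench import *
print(hand_in())"
```

```text
the job is handed in; nothing more can be done
None
```

The job is handed in, with no verdict returned: the eye is home in the fork, the pin is down on its knob, and the lens stands over the ammonite about 12 mm off centre (limit 24), with everything let go.

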